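# Take the battery out of the air sampler and put it away in the drawer

### The job

The air sampler is going into storage: press its battery's snap tab in and, keeping it pressed, lift the battery pack straight up out of the well without forcing the latch. Stand the pack upright in the top drawer of the grey steel cabinet, in front of or beside the pack already in there, setting it down gently rather than letting it fall, and push the drawer fully shut. Leave the other things upright and where they stand.

Things in the scene. Friction and masses are not known exactly. Their poses are not given: they have to be found in the camera images.
- sampler: Air sampler, a cream instrument case fixed to the bench, 70 mm high. Origin on the bench, 60 mm to +x of the middle of its battery well; z up. The case spans x = -165 to +20, y = -85 to +85 mm. The well is at x = -60, y = 0. On its top, from the well's middle: a flow gauge 62 mm off on the +y side, up to 130 mm above the bench; an air inlet 60 mm off on the -y side, up to 108 mm
- well (a point): Middle of the battery well's floor: 48 mm above the bench, 22 mm below the case's top; axes as the sampler's. The well is 49 (x) x 63 mm (y). On its +x side a fixed catch plate, flush with the case's top and 4.5 mm thick, overlaps the hook of the pack's snap tab
- pack: Black battery pack, 46 (x) x 60 (y) x 74 mm (z), 0.25 to 0.5 kg, standing upright in the well, axes as the sampler's, its upper 52 mm above the case. Origin in the middle of its underside, z up. The grey snap tab is on its +x face; its plain ribbed back is opposite, at x = -23 mm
- tab (a joint): How far the snap tab is pressed in, m: 0 sprung out, 0.008 fully in. It slides to the pack's -x and springs back (3.5 N at first, 9 N fully in). Sprung out, its hook holds the pack down; it is surely free from 0.006. Two fingers can press it, one on the tab, one on the pack's back (55 mm across when out, 47 mm fully in), and lift the pack with the same grip
- tab_face (a point): Middle of the tab's thumb face, on the pack's +x side: 32 mm to +x of the pack's origin (9 mm proud of the pack) and 52 mm above its underside when out. The face is 24 mm wide (y) and 24 mm high; it moves with the tab
- cabinet: Grey steel two-drawer cabinet, fixed to the bench. Origin on the bench under the middle of its front opening; it spans x = 0 to 240, y = -110 to +110 mm and is 200 mm high. The drawer fronts, 16 mm thick, face its -x. The lower drawer is locked; it has the same handle
- drawer (a joint): How far the top drawer is pulled out, to the cabinet's -x, m: 0 shut, 0.17 fully out; may start up to 0.02 ajar. About 2 N of friction; it stays where it is left
- drawer_handle (a point): Middle of the top drawer's straight steel bar handle, about 10 mm thick, 100 mm long along the cabinet's y, 35 mm out from the drawer's front face and 34 mm below the cabinet's top; moves with the drawer
- drawer_in (a point): Middle of the top drawer's inner floor, 105 mm above the bench; moves with the drawer; axes as the cabinet's. Inside, x runs from -104 mm (front) to +104 (back), y from -98 to +98. Sides 50 mm high, front panel 85 mm above the inner floor; the cabinet's roof is 87 mm above it
- spare_pack: Another pack of the same shape (its tab does not move), standing loose and upright in the rear half of the top drawer; origin in the middle of its underside. It rides with the drawer
- wash_bottle: White plastic wash bottle, 60 mm across and 200 mm high with its thin spout, standing on the bench between sampler and cabinet; origin in the middle of its underside. The spout reaches 43 mm to its -x, 180 to 200 mm above the bench
- tee: Steel vacuum tee, 78 mm high, standing on a 40 mm flange on the bench before the sampler; origin in the middle of its underside, side branch reaching 39 mm to its -x
- jar: Small glass jar, 56 mm across and 65 mm high, standing on top of the cabinet; origin in the middle of its underside
- hood (a point): Middle of the foot of the display hood's rear face, 66 mm to -x of the well's middle, on the case's top. The black hood, 130 mm wide (y) and 28 mm high, lies from here to -x
- carry_handle (a point): Middle of the sampler's carrying handle, a fixed 10 mm bar 100 mm long along y, 96 mm above the bench and 72 mm to +x of the well's middle

How it is judged:
By the outcome, as a careful person would: the job done as asked, in the order asked, and still so for the second after the job is handed in, with the robot touching nothing.
It also fails if it takes over 72 s, if anything falls off the work surface, if the arm or the gripper's body presses on something with over 40 N, if the wrist force passes 120 N, or if a joint passes its speed limit or range.

### The arm

A 6-joint arm with a two-finger parallel gripper is mounted at the origin on the work surface. World frame = base frame: x ahead of the robot, y to its left, z up, the work surface at z = 0. Lengths are in m, angles in degrees, forces in N, time in s.
With the tool pointing down it reaches from about 0.4 to 0.825 m from the base axis. Payload 7 kg.
Tool frame: the origin (TCP) lies midway between the tips of the shut fingers; the grasp point (between the pads) lies 19 mm behind it (ctrl.grip_point_offset is the distance from the TCP to the grasp point, in m); x points along the fingers, y is the direction in which the jaws open and shut, and the axes are right-handed (so a half turn about x gives the same grasp; the last joint's range is limited). The gripper opens to 88 mm and grips with 3 to 60 N. Pads are 19 mm wide; open, the fingers measure 130 mm over their backs; the gripper's body (78 mm by 193 mm) begins 47 mm behind the grasp point.
Start: joints at [-52.363, 20.546, 0.682, 0, -70.136, -16.507], TCP at [0.243, -0.63, 0.227] pointing down, gripper open.
Joint ranges: [-176.03, 176.03], [-82.01, 121.73], [-58.28, 71.71], [-173.87, 95.51], [-174.79, -0.11], [-173.66, 173.66]. Speed limits (degrees/s): [136.94, 136.94, 172.46, 180, 180, 180].

### API

Orientations are given as [roll, pitch, yaw] about the fixed x, y, z axes, in that order (R = Rz(yaw) Ry(pitch) Rx(roll)).
In Python, from plant import ctrl gives the robot as it stands.
- The arm moves only by the tool drive_tool, never from a script. Its argument "plan" is a list of rows, each a list of 3 entries, a list of its own where there are three numbers: the shift along the tool's x, y, z in m, then the turn, a rotation vector about the tool's x, y, z in degrees, then the opening, from 0 (shut) to 1 (fully open). In form: [[[dx, dy, dz], [wx, wy, wz], grip], ...]. A call has 1 to 20 rows; each row is the pose to reach, as a shift and turn from the pose measured when the call began, along the tool's axes at that moment; what a row does not reach only later rows make up. A row lasts 1/12 s, in which the tool goes at most 41.7 mm and 7.16 degrees, less where a joint would pass 70% of its speed; a pose out of reach is approached as far as the arm can. A call with a gripper value outside its range is refused whole. The fingers move at their own pace and stop on an object; the grip force is fixed at half the most. Time passes only in rows, so rows that repeat a pose let the fingers close. It gives the time, the measured TCP pose, the force and the opening at its end, in the units of the state.
- ctrl.get_obs(): the state, without advancing time (a new reading comes with each control period).
- ctrl.snapshot(name): name is "scene" or "top"; returns the picture (480x640x3 uint8, blue, green, red); there is no depth.
- ctrl.get_calibration(name): a dict with "fx", "fy", "cx", "cy" (pixels), "dist_coeffs" ([k1, k2, p1, p2, k3] as OpenCV has them; the pictures are not rectified), "R" (3x3) and "t" (3): a world point X has camera coordinates R X + t. Camera axes: x right, y down, z forward; pixel columns grow to the right and rows downward; lengths in m; the calibration is good to about 2 mm. A picture is of the moment at which its call begins. get_calibration takes no time and is no camera call.
- ctrl.close_job(): hands the job in, once; it reports no verdict.
Trained networks look in the newest picture that a camera, given by its name, has taken for a name from the list of things; names that differ only in an ending like _2 or _b are one class to them, and where a whole thing is asked for, a point or a joint stands for the part that bears it (a point fixed in the world has none). Each returns a list of dicts, best first, with "confidence" (0 to 1); they miss things now and then, are a little off and sometimes report something else, mostly with a low value. They report only what shows in the picture. A call takes as long as a camera call.
- ctrl.cut_out(camera, name): "pixels" (480x640 bool, what is visible of it) and "pixel" ([column, row] in pixels, amid what is visible of it).
- ctrl.landmark_of(camera, name): "pixel" ([column, row] in pixels: a listed point, or the origin of a listed thing).
The state is a dict: "clock": time; "joint_pos": joint angles; "qvel": joint speeds; "tau": joint torques, N m; "tool_pos": TCP position; "orientation": TCP orientation; "force": force on the tool from outside, world axes, zero at the start; "moment": the same for the moment, N m; "opening": finger opening in m.
Only numpy, scipy, OpenCV 4.12 (cv2) and the standard library are available. Lean on these libraries where they do the work, as an engineer would, in place of code of your own. Each camera call takes 0.05 s, during which the arm holds its last target. There are 200 camera calls.

## Working session

There is one attempt and no reset: what is moved stays moved. The work goes in short steps, Python scripts to look and compute and a tool call to move; the robot and the scene stay as the last step left them, time stands still between calls to the robot, and variables do not carry over. Pictures are saved under pics/ and viewed, about 8 in all and at most 12, crops included, and the job is handed in when it is done.

Besides the shell and the picture viewer there is one more tool, called by a JSON object that holds its "fn" and its "kwargs". drive_tool: Moves the arm, as the interface text tells. Its arguments: {"type":"object","properties":{"plan":{"type":"array","items":{"type":"array"}}},"required":["plan"]}

```bash
mkdir -p pics
cat > h.py <<'E'
import numpy as np, cv2
from scipy.spatial.transform import Rotation as Rn
from plant import ctrl
def cal(c):
    k=ctrl.get_calibration(c); K=np.array([[k['fx'],0,k['cx']],[0,k['fy'],k['cy']],[0,0,1.]])
    return K,np.array(k['dist_coeffs'],float),np.array(k['R'],float),np.array(k['t'],float)
def at_z(c,px,z):
    K,d,R,t=cal(c); u=cv2.undistortPoints(np.array([[px]],float),K,d)[0,0]
    o=-R.T@t; v=R.T@np.array([u[0],u[1],1]); return o+v*(z-o[2])/v[2]
def proj(c,X):
    K,d,R,t=cal(c); return cv2.projectPoints(np.array(X,float).reshape(-1,3),cv2.Rodrigues(R)[0],t,K,d)[0][:,0]
def tri(px):
    A=[];b=[]
    for c,p in px.items():
        K,d,R,t=cal(c); u=cv2.undistortPoints(np.array([[p]],float),K,d)[0,0]
        o=-R.T@t; v=R.T@np.array([u[0],u[1],1]); v/=np.linalg.norm(v); P=np.eye(3)-np.outer(v,v); A.append(P);b.append(P@o)
    return np.linalg.solve(sum(A),sum(b))
def snap(c,n=None):
    im=ctrl.snapshot(c)
    if n: cv2.imwrite(f'pics/{n}.png',im)
    return im
def rot():
    o=ctrl.get_obs(); return Rn.from_euler('xyz',o['orientation'],degrees=True).as_matrix(),np.array(o['tool_pos'])
E
python3 - <<'E'
from h import *
np.set_printoptions(precision=4,suppress=True)
a=snap('scene','s0');b=snap('top','t0')
o=ctrl.get_obs();print(o)
for c in('scene','top'): K,d,R,t=cal(c);print(c,'cam at',-R.T@t)
for n in ['sampler','well','pack','tab_face','cabinet','drawer_handle','drawer_in','spare_pack','wash_bottle','tee','jar','hood','carry_handle']:
    px={}
    s=n
    for c in('scene','top'):
        r=ctrl.landmark_of(c,n)
        if r: px[c]=r[0]['pixel']; s+=f" {c}:{np.round(r[0]['pixel'],1)} {r[0]['confidence']:.2f}"
        if len(r)>1: s+=f" (2nd {np.round(r[1]['pixel'],1)} {r[1]['confidence']:.2f})"
    if len(px)==2:
        X=tri(px); s+=f" -> {X}"
    print(s)
E
```

```text
{'clock': 0.1, 'joint_pos': array([-52.3627,  20.5887,   0.6394,  -0.0178, -70.1353, -16.507 ]), 'qvel': array([ 0.0331, -0.0381,  0.0797,  0.0433, -0.0276,  0.1307]), 'tau': array([ -0.0018, -58.4162,  29.3754,   7.0154,   0.0102,  -0.0001]), 'tool_pos': array([ 0.2432, -0.6292,  0.2257]), 'orientation': array([ 95.3122,  89.9137, 116.4365]), 'force': array([0.7818, 0.3574, 0.3899]), 'moment': array([ 0.0074, -0.0195,  0.0093]), 'opening': 0.08742353415811707}
scene cam at [0.9751 0.5798 0.8489]
top cam at [0.4018 0.0425 1.1205]
sampler scene:[253.  222.7] 0.80 top:[189.3 161.9] 0.60 (2nd [444.1 249.4] 0.59) -> [0.714  0.1855 0.4051]
well scene:[272.9 210.4] 0.78 (2nd [331.1 349.5] 0.48) top:[441.7 266.7] 0.64 -> [ 0.5355 -0.2406  0.0466]
pack scene:[272.  205.6] 0.91 (2nd [253.7 223.8] 0.26) top:[441.8 263.7] 0.80 -> [ 0.5395 -0.2356  0.069 ]
tab_face scene:[259.6 197.8] 0.60 top:[458.4 248.4] 0.48 -> [ 0.5652 -0.2633  0.0905]
cabinet top:[212.  239.9] 0.63
drawer_handle scene:[397.9 312.3] 0.97 top:[190.5 253.2] 0.59 -> [0.5522 0.2669 0.1701]
drawer_in scene:[260.8 197.2] 0.16
spare_pack
wash_bottle scene:[330.3 229.4] 0.71 (2nd [331.  271.9] 0.57) top:[332.1 281.7] 0.88 -> [ 0.5033 -0.0063  0.1399]
tee scene:[329.8 231. ] 0.62 top:[390.7 333.2] 0.96 (2nd [187.4 159.6] 0.23) -> [ 0.4004 -0.1433 -0.027 ]
jar scene:[330.3 353.5] 0.74
hood scene:[298.4 200.1] 0.87 top:[432.7 291.9] 0.86 (2nd [188.2 251.4] 0.36) -> [ 0.4766 -0.2085  0.0793]
carry_handle scene:[243.5 199.4] 0.90 top:[460.4 235.6] 0.78 -> [ 0.5988 -0.2752  0.0887]
```

View pics/s0.png

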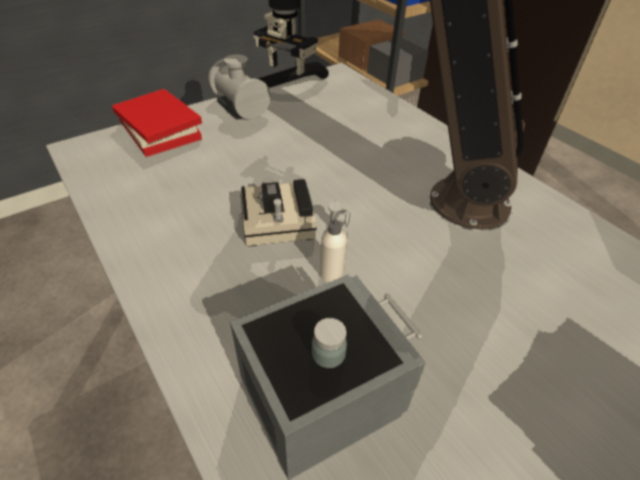

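View pics/t0.png

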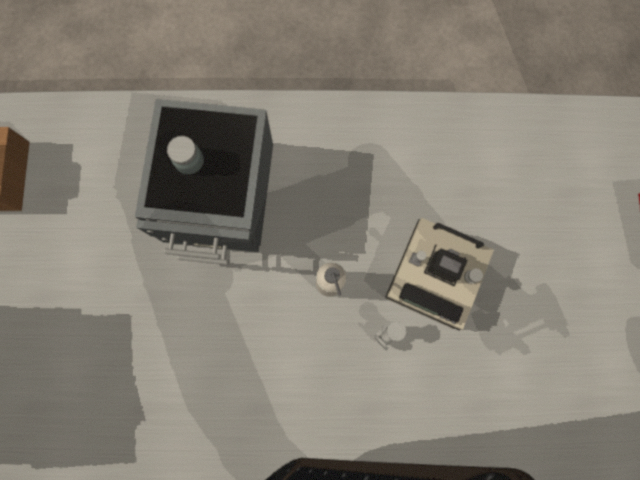

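The scene view shows the cabinet in front at about (325,370) with the jar on top, the bottle at (333,255), and the sampler at (278,215). In the top view the cabinet's front, with its handles at (195,250), faces the robot. The sampler's pack is at (447,265), the tee at (395,332) and the bottle at (331,278). Next I'll zoom in for corners.

Run:
```python
from h import *
b=cv2.imread('pics/t0.png')
c1=cv2.resize(b[90:270,125:285],None,fx=3.3,fy=3.3,interpolation=cv2.INTER_CUBIC)
c2=cv2.resize(b[205:355,370:510],None,fx=3.9,fy=3.9,interpolation=cv2.INTER_CUBIC)
h=max(c1.shape[0],c2.shape[0])
w=np.zeros((594,800,3),np.uint8); 
c1=cv2.resize(b[90:270,130:280],None,fx=2.6,fy=2.6,interpolation=cv2.INTER_CUBIC);c2=cv2.resize(b[210:340,380:500],None,fx=3.3,fy=3.3,interpolation=cv2.INTER_CUBIC)
w[:c1.shape[0],:c1.shape[1]]=c1;w[:c2.shape[0],400:400+c2.shape[1]]=c2[:,:400];cv2.imwrite('pics/z1.png',w)
g=cv2.cvtColor(b,cv2.COLOR_BGR2GRAY)
m=((g<45)).astype(np.uint8)
n,l,st,ce=cv2.connectedComponentsWithStats(m)
for i in range(1,n):
    if st[i,4]>150 and st[i,1]<350:
        pts=cv2.findNonZero((l==i).astype(np.uint8)); box=cv2.boxPoints(cv2.minAreaRect(pts)); print(st[i]); 
        for z in ((.2,) if st[i,0]<300 else (.098,.122)): print(z,[np.round(at_z('top',p,z)[:2],4).tolist() for p in box])
for c,n in(('top','cabinet'),('top','sampler'),('scene','jar'),('top','pack')):
    for r in ctrl.cut_out(c,n)[:2]: print(n,r['confidence'],r['pixel'],r['pixels'].sum())
```

```text
[ 145  108  111  109 8602]
0.2 [[0.6348, 0.3532], [0.8413, 0.3404], [0.8138, 0.1481], [0.6099, 0.1688]]
[428 252  38  29 358]
0.098 [[0.5225, -0.1976], [0.5718, -0.2203], [0.5459, -0.2811], [0.4969, -0.2578]]
0.122 [[0.5197, -0.1919], [0.5678, -0.2142], [0.5425, -0.2735], [0.4946, -0.2507]]
[401 285  61  36 712]
0.098 [[0.4715, -0.1402], [0.4987, -0.1536], [0.4454, -0.2686], [0.4185, -0.2547]]
0.122 [[0.4699, -0.1359], [0.4964, -0.149], [0.4443, -0.2613], [0.4181, -0.2477]]
cabinet 0.75 [207.2, 181.9] 16891
sampler 0.62 [437.4, 278.8] 6590
jar 0.55 [329.6, 340.8] 1420
jar 0.52 [279.1, 215.3] 3733
pack 0.75 [447.8, 262.5] 897
pack 0.36 [437.6, 277.0] 6331
```

View pics/z1.png

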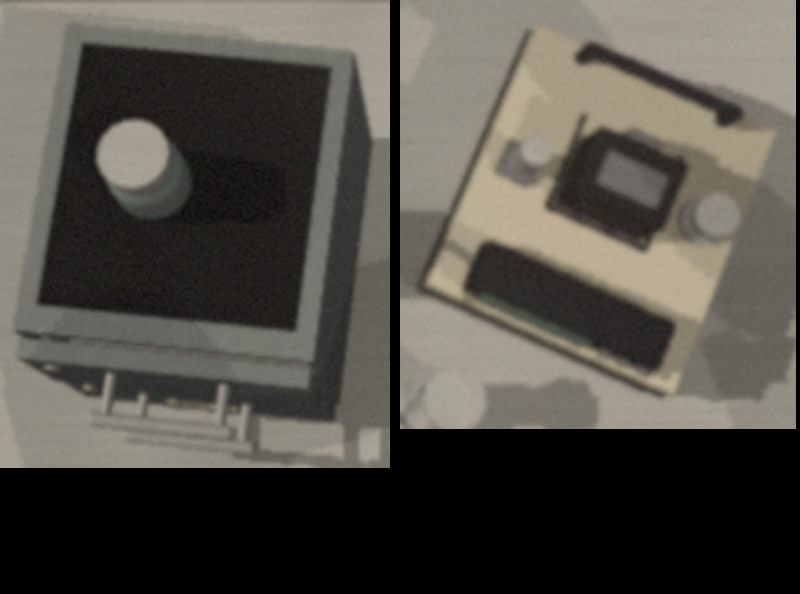

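```bash
cat >> h.py <<'E'
def fit2(L,W):
    L=np.array(L)[:,:2];W=np.array(W)[:,:2]; a=L-L.mean(0);b=W-W.mean(0)
    th=np.arctan2((a[:,0]*b[:,1]-a[:,1]*b[:,0]).sum(),(a*b).sum()); R=np.array([[np.cos(th),-np.sin(th)],[np.sin(th),np.cos(th)]])
    t=W.mean(0)-R@L.mean(0); return np.degrees(th),t,np.abs(W-(L@R.T+t)).max(), R
E
python3 - <<'E'
from h import *
np.set_printoptions(precision=4,suppress=True)
q=lambda p,o,s,z:at_z('top',(np.array(p)/s+o),z)
C=[q(p,(130,90),2.6,.2) for p in((68,27),(356,50),(312,362),(18,330))]
print(np.array(C)); print('cab',fit2([(.24,.11),(.24,-.11),(0,-.11),(0,.11)],C)[:3])
for z,p in((.166,(93,420)),(.166,(230,433))): print('handle',q(p,(130,90),2.6,z))
S=[q((p[0]-400,p[1]),(380,210),3.3,.07) for p in((535,28),(776,130),(668,392),(425,287))]
print(np.array(S)); f=fit2([(.02,.085),(.02,-.085),(-.165,-.085),(-.165,.085)],S);print('samp',f[:3],'well',f[3]@[-.06,0]+f[1])
P=[q((p[0]-400,p[1]),(380,210),3.3,.122) for p in((603,130),(687,165),(632,178))];print('pack tops',np.array(P))
print('bottle', at_z('top',(331,277),.16), tri({'scene':(333.5,231),'top':(332,274)}))
r=ctrl.cut_out('top','tee'); print('tee',r[0]['pixel'], at_z('top',(580/2.6,0),.0)[:0], q((455-400,400),(380,210),3.3,.078))
print('jar top',q((133,152),(130,90),2.6,.265))
for n in('wash_bottle','tee'):
    r=ctrl.landmark_of('top',n); print(n,at_z('top',r[0]['pixel'],0))
E
```

```text
[[0.8485 0.3449 0.2   ]
 [0.8293 0.1265 0.2   ]
 [0.5898 0.154  0.2   ]
 [0.6135 0.3668 0.2   ]]
cab (np.float64(-5.823100783434122), array([0.6009, 0.2602]), np.float64(0.003217575644461762))
handle [0.5532 0.3188 0.166 ]
handle [0.5435 0.2173 0.166 ]
[[ 0.6399 -0.1965  0.07  ]
 [ 0.5722 -0.3529  0.07  ]
 [ 0.4046 -0.2725  0.07  ]
 [ 0.4719 -0.1196  0.07  ]]
samp (np.float64(-24.416239687657644), array([ 0.5882, -0.2653]), np.float64(0.0020170119114133467)) well [ 0.5335 -0.2405]
pack tops [[ 0.564  -0.2244  0.122 ]
 [ 0.5421 -0.2758  0.122 ]
 [ 0.5341 -0.241   0.122 ]]
bottle [0.5045 0.0022 0.16  ] [0.5109 0.0005 0.1467]
tee [390.6, 336.6] [] [ 0.4011 -0.1353  0.078 ]
jar top [0.7239 0.2726 0.265 ]
wash_bottle [ 0.5111 -0.0069  0.    ]
tee [ 0.3968 -0.1353  0.    ]
```

```bash
cat >> h.py <<'E'
SW=np.array([.5335,-.2405]);SY=-24.4;CO=np.array([.601,.260]);CY=-5.8
def loc(o,yaw,p): a=np.radians(yaw); return o+np.array([[np.cos(a),-np.sin(a)],[np.sin(a),np.cos(a)]])@np.array(p,float)
def go(pos,yaw,lab=''):
    "tool down, tool y along yaw (world) -> tool shift mm, rotvec deg"
    R,p=rot(); y=np.array([np.cos(np.radians(yaw)),np.sin(np.radians(yaw)),0]); x=np.array([0,0,-1.])
    T=np.c_[x,y,np.cross(x,y)]
    print(lab,'shift',np.round(R.T@(np.array(pos)-p),4).tolist(),'rot',np.round(Rn.from_matrix(R.T@T).as_rotvec(degrees=True),2).tolist())
E
python3 - <<'E'
from h import *
R,p=rot(); print(np.round(R,3)); 
h=loc(CO,CY,(-.054,0)); print(h, ctrl.grip_point_offset)
for y in(CY,CY+180):
    go([.40,-.30,.30],y,'wp'); go([.43,.10,.30],y,'wp2'); go([*h,.24],y,'above')
E
```

```text
[[-0.    -0.36   0.933]
 [ 0.     0.933  0.36 ]
 [-1.     0.    -0.   ]]
[0.54727644 0.26545704] 0.0188
wp shift [-0.0734, 0.251, 0.265] rot [116.93, -0.0, -0.0]
wp2 shift [-0.0734, 0.6132, 0.4371] rot [116.93, -0.0, -0.0]
above shift [-0.0134, 0.7253, 0.6062] rot [116.93, -0.0, -0.0]
wp shift [-0.0734, 0.251, 0.265] rot [-63.07, 0.0, -0.0]
wp2 shift [-0.0734, 0.6132, 0.4371] rot [-63.07, 0.0, -0.0]
above shift [-0.0134, 0.7253, 0.6062] rot [-63.07, 0.0, -0.0]
```

{"fn": "drive_tool", "kwargs": {"plan": [[[-0.03, 0.03, 0.03], [0, 0, 0], 0.22], [[-0.073, 0.08, 0.09], [-5, 0, 0], 0.22], [[-0.073, 0.12, 0.13], [-10, 0, 0], 0.22], [[-0.073, 0.15, 0.16], [-15, 0, 0], 0.22], [[-0.073, 0.18, 0.19], [-20, 0, 0], 0.22], [[-0.073, 0.21, 0.22], [-25, 0, 0], 0.22], [[-0.073, 0.251, 0.25], [-30, 0, 0], 0.22], [[-0.073, 0.29, 0.27], [-35, 0, 0], 0.22], [[-0.073, 0.33, 0.29], [-40, 0, 0], 0.22], [[-0.073, 0.37, 0.31], [-45, 0, 0], 0.22], [[-0.073, 0.41, 0.33], [-50, 0, 0], 0.22], [[-0.073, 0.45, 0.35], [-55, 0, 0], 0.22], [[-0.073, 0.49, 0.37], [-60, 0, 0], 0.22], [[-0.073, 0.53, 0.39], [-63, 0, 0], 0.22], [[-0.073, 0.57, 0.41], [-63, 0, 0], 0.22], [[-0.073, 0.61, 0.44], [-63, 0, 0], 0.22], [[-0.073, 0.64, 0.47], [-63, 0, 0], 0.22], [[-0.073, 0.67, 0.5], [-63, 0, 0], 0.22], [[-0.073, 0.69, 0.53], [-63, 0, 0], 0.22], [[-0.073, 0.71, 0.56], [-63, 0, 0], 0.22]]}}

```text
clock: 3.42
tool_pos: [0.4699, 0.151, 0.3003]
orientation: [-42.5, 89.9, 41.7]
force: [0.4, -1.2, 0.2]
opening: 0.0191
```

Run:
```python
from h import *
print(ctrl.get_obs()['joint_pos'],ctrl.get_obs()['opening'])
h=loc(CO,CY,(-.054,0))
go([*h,.22],CY+180,'above'); go([*h,.150],CY+180,'down')
```

```text
[ 4.06746992e+01  6.55218391e-01 -1.46059209e+01 -1.85994112e-03
 -7.46348444e+01 -4.64706318e+01] 0.01912967833590873
above shift [0.0805, -0.0653, 0.1216] rot [0.0, 0.08, 0.07]
down shift [0.1505, -0.0652, 0.1215] rot [0.0, 0.08, 0.07]
```

{"fn": "drive_tool", "kwargs": {"plan": [[[0.0, -0.02, 0.03], [0, 0, 0], 0.22], [[0.0, -0.04, 0.06], [0, 0, 0], 0.22], [[0.0, -0.055, 0.09], [0, 0, 0], 0.22], [[0.02, -0.065, 0.115], [0, 0, 0], 0.22], [[0.05, -0.065, 0.121], [0, 0, 0], 0.22], [[0.08, -0.065, 0.121], [0, 0, 0], 0.22], [[0.08, -0.065, 0.121], [0, 0, 0], 0.22], [[0.08, -0.065, 0.121], [0, 0, 0], 0.22]]}}

```text
clock: 4.08
tool_pos: [0.5464, 0.2643, 0.2196]
orientation: [154.1, 89.9, -121.7]
force: [0.4, 0.8, 0.3]
opening: 0.0195
```

Run:
```python
from h import *
a=snap('scene');b=snap('top')
w=np.zeros((450,800,3),np.uint8)
w[:,:400]=cv2.resize(a[240:390,330:463],(400,450),interpolation=cv2.INTER_CUBIC);w[:,400:]=cv2.resize(b[170:320,130:263],(400,450),interpolation=cv2.INTER_CUBIC)
cv2.imwrite('pics/z2.png',w)
h=loc(CO,CY,(-.054,0)); go([*h,.150],CY+180,'down')
```

```text
down shift [0.0729, 0.001, 0.0001] rot [0.01, 0.15, 0.21]
```

View pics/z2.png

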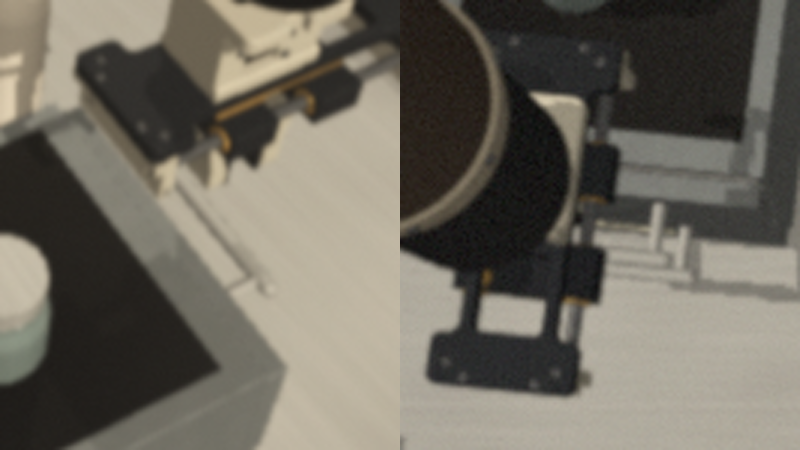

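The scene crop shows the two fingertips, at crop (165,175) and (215,165), straddling the bar's line from (180,190) to (265,290). I'm going down.

{"fn": "drive_tool", "kwargs": {"plan": [[[0.015, 0, 0], [0, 0, 0], 0.22], [[0.03, 0.001, 0], [0, 0, 0], 0.22], [[0.042, 0.001, 0], [0, 0, 0], 0.22], [[0.052, 0.001, 0], [0, 0, 0], 0.22], [[0.062, 0.001, 0], [0, 0, 0], 0.22], [[0.07, 0.001, 0], [0, 0, 0], 0.22], [[0.072, 0.001, 0], [0, 0, 0], 0.22], [[0.072, 0.001, 0], [0, 0, 0], 0.22]]}}

```text
clock: 4.85
tool_pos: [0.5472, 0.2652, 0.1507]
orientation: [-56.6, 89.8, 27.6]
force: [-0.6, -0.4, 0.7]
opening: 0.0196
```

{"fn": "drive_tool", "kwargs": {"plan": [[[0, 0, 0], [0, 0, 0], 0], [[0, 0, 0], [0, 0, 0], 0], [[0, 0, 0], [0, 0, 0], 0], [[0, 0, 0], [0, 0, 0], 0], [[0, 0.004, 0], [0, 0, 0], 0], [[0, 0.012, 0], [0, 0, 0], 0], [[0, 0.024, 0], [0, 0, 0], 0], [[0, 0.038, 0], [0, 0, 0], 0], [[0, 0.052, 0], [0, 0, 0], 0], [[0, 0.066, 0], [0, 0, 0], 0], [[0, 0.08, 0], [0, 0, 0], 0], [[0, 0.094, 0], [0, 0, 0], 0], [[0, 0.108, 0], [0, 0, 0], 0], [[0, 0.122, 0], [0, 0, 0], 0], [[0, 0.136, 0], [0, 0, 0], 0], [[0, 0.147, 0], [0, 0, 0], 0], [[0, 0.155, 0], [0, 0, 0], 0], [[0, 0.16, 0], [0, 0, 0], 0], [[0, 0.162, 0], [0, 0, 0], 0], [[0, 0.162, 0], [0, 0, 0], 0]]}}

```text
clock: 6.52
tool_pos: [0.3852, 0.2828, 0.1512]
orientation: [-40.7, 89.6, 43.6]
force: [-1.8, 3.2, 8.5]
opening: 0.0101
```

{"fn": "drive_tool", "kwargs": {"plan": [[[0, 0, 0], [0, 0, 0], 0.22], [[0, 0, 0], [0, 0, 0], 0.22], [[0, 0, 0], [0, 0, 0], 0.22], [[-0.01, 0, 0], [0, 0, 0], 0.22], [[-0.03, 0, 0], [0, 0, 0], 0.22], [[-0.06, 0, 0], [0, 0, 0], 0.3], [[-0.1, 0, 0], [0, 0, 0], 0.75], [[-0.14, 0, 0], [0, 0, 0], 0.75], [[-0.16, 0, 0], [0, 0, 0], 0.75], [[-0.16, 0, 0], [0, 0, 0], 0.75]]}}

```text
clock: 7.35
tool_pos: [0.3858, 0.2831, 0.3172]
orientation: [-38.3, 89.1, 46.0]
force: [0.7, 1.0, 0.8]
opening: 0.047
```

Run:
```python
from h import *
print(ctrl.get_obs()['joint_pos'],ctrl.get_obs()['opening'])
g=loc(SW,SY,(.002,0)); print(g)
for y in (SY,SY+180):
    go([.44,.0,.30],y,'wp');go([*g,.22],y,'above')
b=snap('top'); cv2.imwrite('pics/z3.png',cv2.resize(b[80:330,80:320],(720,750))[:600])
for n in('spare_pack','drawer_in','pack','drawer_handle'):
    for r in ctrl.landmark_of('top',n)[:2]:
        z={'spare_pack':.105,'drawer_in':.105,'pack':.105,'drawer_handle':.166}[n]
        X=at_z('top',r['pixel'],z)[:2]; a=np.radians(-CY); print(n,r['confidence'],r['pixel'],X,'cab',loc(np.zeros(2),-CY,X-CO))
```

```text
[ 60.07723526  -1.826871   -14.998091     0.2135275  -76.00046297
 -65.83337774] 0.04701928154767331
[ 0.53532137 -0.24132621]
wp shift [0.0147, -0.0819, -0.2765] rot [-161.3, -0.59, 1.07]
above shift [0.0931, -0.2, -0.5081] rot [-161.3, -0.59, 1.07]
wp shift [0.0147, -0.0819, -0.2765] rot [18.69, 0.75, 0.41]
above shift [0.0931, -0.2, -0.5081] rot [18.69, 0.75, 0.41]
spare_pack 0.85 [220.0, 253.8] [0.55817063 0.2255168 ] cab [-0.03912537 -0.03863485]
drawer_in 0.55 [196.1, 263.6] [0.53808502 0.27346583] cab [-0.06395371  0.00703894]
pack 0.58 [443.8, 263.4] [ 0.53755283 -0.2323449 ] cab [-0.01336782 -0.49623617]
pack 0.28 [174.5, 341.9] [0.38172268 0.31086707] cab [-0.22329522  0.02844731]
drawer_handle 0.93 [174.7, 342.4] [0.38201459 0.29433646] cab [-0.22133427  0.01203082]
```

View pics/z3.png

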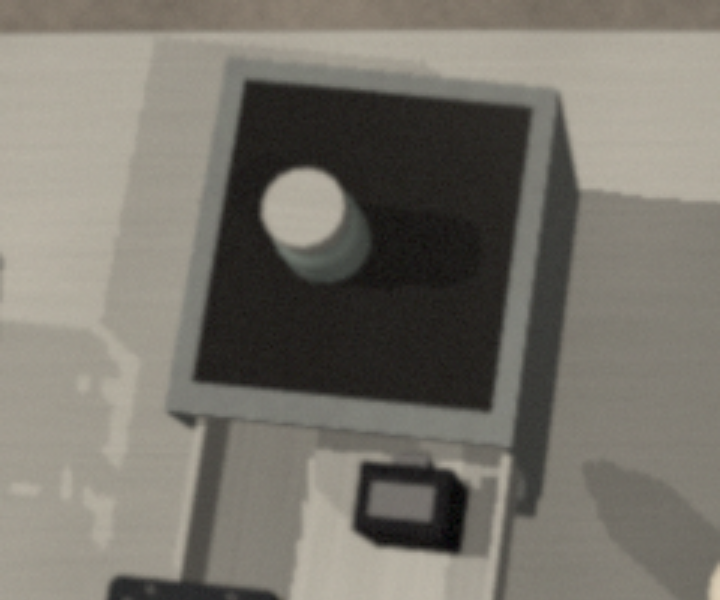

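The drawer is open about 165 mm. The spare stands at crop (410,505), right-hand side, clear of the left and front. Now to the sampler.

{"fn": "drive_tool", "kwargs": {"plan": [[[0, -0.01, -0.03], [2, 0, 0], 0.75], [[0, -0.02, -0.06], [4, 0, 0], 0.75], [[0, -0.03, -0.1], [6, 0, 0], 0.75], [[0, -0.04, -0.14], [8, 0, 0], 0.75], [[0, -0.055, -0.18], [10, 0, 0], 0.75], [[0, -0.065, -0.22], [12, 0, 0], 0.75], [[0, -0.08, -0.26], [14, 0.5, 0], 0.75], [[0, -0.1, -0.295], [16, 0.7, 0.4], 0.75], [[0, -0.12, -0.33], [18, 0.7, 0.4], 0.75], [[0, -0.14, -0.365], [18.7, 0.7, 0.4], 0.75], [[0, -0.155, -0.4], [18.7, 0.7, 0.4], 0.75], [[0, -0.17, -0.435], [18.7, 0.7, 0.4], 0.75], [[0.01, -0.185, -0.465], [18.7, 0.7, 0.4], 0.75], [[0.04, -0.195, -0.49], [18.7, 0.7, 0.4], 0.75], [[0.07, -0.2, -0.505], [18.7, 0.7, 0.4], 0.75], [[0.093, -0.2, -0.508], [18.7, 0.7, 0.4], 0.75], [[0.093, -0.2, -0.508], [18.7, 0.7, 0.4], 0.75], [[0.093, -0.2, -0.508], [18.7, 0.7, 0.4], 0.75], [[0.093, -0.2, -0.508], [18.7, 0.7, 0.4], 0.75]]}}

```text
clock: 9.18
tool_pos: [0.5331, -0.2437, 0.2173]
orientation: [167.3, 89.4, -127.1]
force: [-0.3, 0.9, 0.1]
opening: 0.0656
```

Run:
```python
from h import *
a=snap('scene');b=snap('top')
w=np.zeros((450,800,3),np.uint8)
w[:,:400]=cv2.resize(a[140:260,220:327],(400,450),interpolation=cv2.INTER_CUBIC);w[:,400:]=cv2.resize(b[200:340,380:504],(400,450),interpolation=cv2.INTER_CUBIC)
cv2.imwrite('pics/z4.png',w)
g=loc(SW,SY,(.002,0)); go([*g,.083],SY+180,'down');print(ctrl.get_obs()['opening'],ctrl.get_obs()['joint_pos'])
# model check in scene image: pack top corners
P=[[*loc(SW,SY,(x,y)),.122] for x,y in((-.023,-.03),(-.023,.03),(.023,.03),(.023,-.03))]
print((proj('scene',P)-[220,140])*[400/107,450/120])
```

```text
down shift [0.1352, -0.0008, 0.0038] rot [0.04, -0.49, -0.0]
0.06571172370012637 [ -5.11440399  12.59549102 -11.76649309   0.50740563 -65.80144365
 -19.4561052 ]
[[218.06262265 150.43010909]
 [228.44089757 203.14744693]
 [161.38468252 209.67329401]
 [153.32689874 156.44056085]]
```

View pics/z4.png

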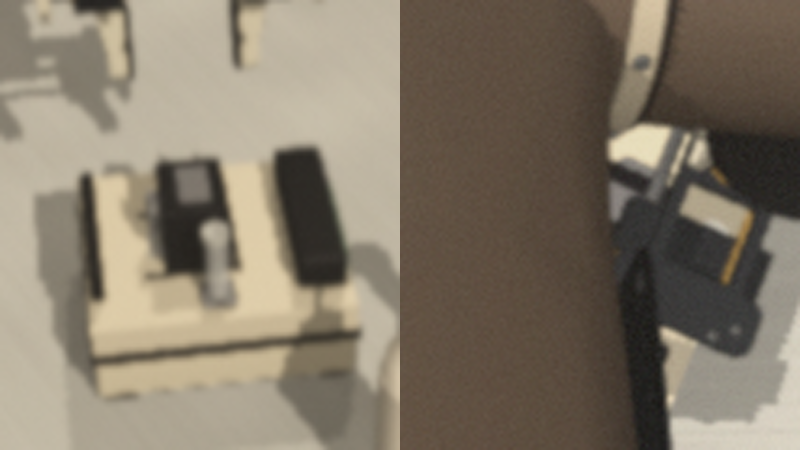

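The scene crop shows the pack's top at about (158-217, 155-210), within about 1 camera pixel of the model, and the fingers open above it. I'm going down.

{"fn": "drive_tool", "kwargs": {"plan": [[[0.015, -0.001, 0.002], [0, -0.5, 0], 0.75], [[0.035, -0.002, 0.004], [0, -0.5, 0], 0.75], [[0.055, -0.002, 0.004], [0, -0.5, 0], 0.75], [[0.072, -0.002, 0.004], [0, -0.5, 0], 0.75], [[0.085, -0.002, 0.004], [0, -0.5, 0], 0.75], [[0.097, -0.002, 0.004], [0, -0.5, 0], 0.75], [[0.109, -0.002, 0.004], [0, -0.5, 0], 0.75], [[0.12, -0.002, 0.004], [0, -0.5, 0], 0.75], [[0.128, -0.002, 0.004], [0, -0.5, 0], 0.75], [[0.134, -0.002, 0.004], [0, -0.5, 0], 0.75], [[0.135, -0.002, 0.004], [0, -0.5, 0], 0.75], [[0.135, -0.002, 0.004], [0, -0.5, 0], 0.75]]}}

```text
clock: 10.28
tool_pos: [0.5367, -0.2416, 0.0833]
orientation: [-22.4, 90.0, 43.2]
force: [0.4, -0.3, -0.1]
opening: 0.0652
```

Run:
```python
from h import *
g=loc(SW,SY,(.001,0)); go([*g,.082],SY+180,'grasp')
P=rot()[1]; print(P, 'in sampler',loc(np.zeros(2),-SY,P[:2]-SW))
```

```text
grasp shift [0.0013, 0.0023, -0.0003] rot [0.05, 0.0, 0.0]
[ 0.53668057 -0.24158554  0.08329842] in sampler [0.00334493 0.00032532]
```

Shift to about +1 mm, then close stepwise, reading the force.

{"fn": "drive_tool", "kwargs": {"plan": [[[0.001, 0.002, 0], [0, 0, 0], 0.7], [[0.001, 0.002, 0], [0, 0, 0], 0.64], [[0.001, 0.002, 0], [0, 0, 0], 0.6], [[0.001, 0.002, 0], [0, 0, 0], 0.58], [[0.001, 0.002, 0], [0, 0, 0], 0.58]]}}

```text
clock: 10.7
tool_pos: [0.5359, -0.241, 0.0831]
orientation: [-78.6, 89.9, -13.0]
force: [2.8, -1.3, 1.7]
opening: 0.0513
```

{"fn": "drive_tool", "kwargs": {"plan": [[[0, 0.001, 0], [0, 0, 0], 0.56], [[0, 0.001, 0], [0, 0, 0], 0.54], [[0, 0.001, 0], [0, 0, 0], 0.5], [[0, 0.001, 0], [0, 0, 0], 0.4], [[0, 0.001, 0], [0, 0, 0], 0.4], [[0, 0.001, 0], [0, 0, 0], 0.4]]}}

```text
clock: 11.2
tool_pos: [0.5338, -0.2401, 0.0832]
orientation: [-37.1, 90.0, 28.5]
force: [-2.1, 2.9, 7.2]
opening: 0.0459
```

Opening 46 mm means the tab is fully in, with small side forces. I'll lift a little first and check.

{"fn": "drive_tool", "kwargs": {"plan": [[[0, 0, 0], [0, 0, 0], 0.3], [[-0.002, 0, 0], [0, 0, 0], 0.3], [[-0.004, 0, 0], [0, 0, 0], 0.3], [[-0.007, 0, 0], [0, 0, 0], 0.3], [[-0.01, 0, 0], [0, 0, 0], 0.3], [[-0.01, 0, 0], [0, 0, 0], 0.3]]}}

```text
clock: 11.7
tool_pos: [0.5337, -0.2401, 0.0936]
orientation: [31.8, 90.0, 97.5]
force: [2.7, -1.2, -2.3]
opening: 0.0461
```

{"fn": "drive_tool", "kwargs": {"plan": [[[-0.005, 0, 0], [0, 0, 0], 0.3], [[-0.012, 0, 0], [0, 0, 0], 0.3], [[-0.02, 0, 0], [0, 0, 0], 0.3], [[-0.03, 0, 0], [0, 0, 0], 0.3], [[-0.042, 0, 0], [0, 0, 0], 0.3], [[-0.056, 0, 0], [0, 0, 0], 0.3], [[-0.072, 0, 0], [0, 0, 0], 0.3], [[-0.09, 0, 0], [0, 0, 0], 0.3], [[-0.108, 0, 0], [0, 0, 0], 0.3], [[-0.126, 0, 0], [0, 0, 0], 0.3], [[-0.144, 0, 0], [0, 0, 0], 0.3], [[-0.162, 0, 0], [0, 0, 0], 0.3], [[-0.178, 0, 0], [0, 0, 0], 0.3], [[-0.192, 0, 0], [0, 0, 0], 0.3], [[-0.202, 0, 0], [0, 0, 0], 0.3], [[-0.207, 0, 0], [0, 0, 0], 0.3], [[-0.207, 0, 0], [0, 0, 0], 0.3]]}}

```text
clock: 13.12
tool_pos: [0.5336, -0.2402, 0.3018]
orientation: [-61.2, 89.9, 4.5]
force: [-0.0, -0.5, -4.9]
opening: 0.046
```

Run:
```python
from h import *
a=snap('scene')
cv2.imwrite('pics/z5.png',cv2.resize(a[100:290,200:390],(600,600),interpolation=cv2.INTER_CUBIC))
o=ctrl.get_obs(); print(o['force'],o['moment'],o['opening'])
D=loc(CO,CY,(.104-.165-.053,.025)); print(D)
go([.47,.02,.30],CY-90,'wp'); go([*D,.30],CY-90,'above'); go([*D,.30],CY+90,'alt')
```

```text
[-0.40075878 -0.43536913 -4.79306387] [ 0.04719483  0.07138893 -0.03918123] 0.04587220413147144
[0.49011001 0.29639244]
wp shift [0.0008, 0.1649, 0.2107] rot [-108.54, 0.04, 0.02]
above shift [0.0009, 0.2605, 0.4709] rot [-108.54, 0.04, 0.02]
alt shift [0.0009, 0.2605, 0.4709] rot [71.46, 0.01, -0.04]
```

View pics/z5.png

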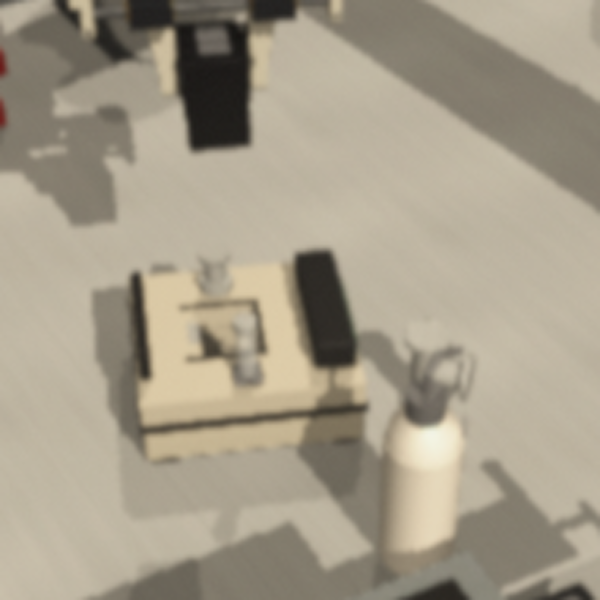

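The crop shows the well empty at (230,330) and the pack hanging straight between the fingers at (215,90). The weight reads 4.9 N. Carrying it over.

{"fn": "drive_tool", "kwargs": {"plan": [[[0, 0.007, 0.008], [-2, 0, 0], 0.3], [[0, 0.018, 0.022], [-6, 0, 0], 0.3], [[0, 0.034, 0.042], [-12, 0, 0], 0.3], [[0, 0.052, 0.065], [-18, 0, 0], 0.3], [[0, 0.072, 0.09], [-24, 0, 0], 0.3], [[0, 0.09, 0.115], [-30, 0, 0], 0.3], [[0, 0.11, 0.14], [-36, 0, 0], 0.3], [[0, 0.13, 0.165], [-42, 0, 0], 0.3], [[0, 0.148, 0.19], [-48, 0, 0], 0.3], [[0, 0.163, 0.215], [-54, 0, 0], 0.3], [[0, 0.175, 0.24], [-60, 0, 0], 0.3], [[0, 0.186, 0.266], [-66, 0, 0], 0.3], [[0, 0.196, 0.292], [-72, 0, 0], 0.3], [[0, 0.206, 0.318], [-78, 0, 0], 0.3], [[0, 0.216, 0.344], [-84, 0, 0], 0.3], [[0, 0.226, 0.37], [-90, 0, 0], 0.3], [[0, 0.236, 0.396], [-96, 0, 0], 0.3], [[0, 0.244, 0.42], [-102, 0, 0], 0.3], [[0, 0.251, 0.44], [-107, 0, 0], 0.3], [[0, 0.255, 0.452], [-108.5, 0, 0], 0.3]]}}

```text
clock: 14.83
tool_pos: [0.4864, 0.2789, 0.2994]
orientation: [22.8, 89.9, -162.6]
force: [0.9, -0.9, -4.7]
opening: 0.0456
```

Run:
```python
from h import *
o=ctrl.get_obs(); print(o['force'],o['opening'],o['joint_pos'])
D=loc(CO,CY,(.104-.165-.053,.025))
go([*D,.30],CY-90,'above'); go([*D,.142],CY-90,'down')
```

```text
[ 0.93798497 -0.92851756 -4.72333074] 0.04562566757544386 [ 4.97858421e+01  7.57696452e+00 -7.10346737e+00 -6.56010410e-02
 -7.54196090e+01  3.47831884e+01]
above shift [-0.0006, -0.0177, -0.002] rot [0.35, 0.11, -0.05]
down shift [0.1574, -0.0179, -0.0023] rot [0.35, 0.11, -0.05]
```

{"fn": "drive_tool", "kwargs": {"plan": [[[0, -0.01, -0.002], [0, 0, 0], 0.3], [[0, -0.018, -0.002], [0, 0, 0], 0.3], [[0.01, -0.018, -0.002], [0, 0, 0], 0.3], [[0.025, -0.018, -0.002], [0, 0, 0], 0.3], [[0.04, -0.018, -0.002], [0, 0, 0], 0.3], [[0.05, -0.018, -0.002], [0, 0, 0], 0.3], [[0.055, -0.018, -0.002], [0, 0, 0], 0.3], [[0.055, -0.018, -0.002], [0, 0, 0], 0.3]]}}

```text
clock: 15.5
tool_pos: [0.4895, 0.2956, 0.243]
orientation: [37.8, 89.7, -147.7]
force: [0.1, 0.6, -4.0]
opening: 0.0456
```

Run:
```python
from h import *
a=snap('scene');b=snap('top')
w=np.zeros((450,800,3),np.uint8)
w[:,:400]=cv2.resize(a[230:380,340:473],(400,450),interpolation=cv2.INTER_CUBIC);w[:,400:]=cv2.resize(b[220:370,130:263],(400,450),interpolation=cv2.INTER_CUBIC)
cv2.imwrite('pics/z6.png',w)
D=loc(CO,CY,(.104-.165-.053,.025)); go([*D,.142],CY-90,'down')
```

```text
down shift [0.1029, -0.0, 0.0001] rot [0.32, 0.07, -0.04]
```

View pics/z6.png

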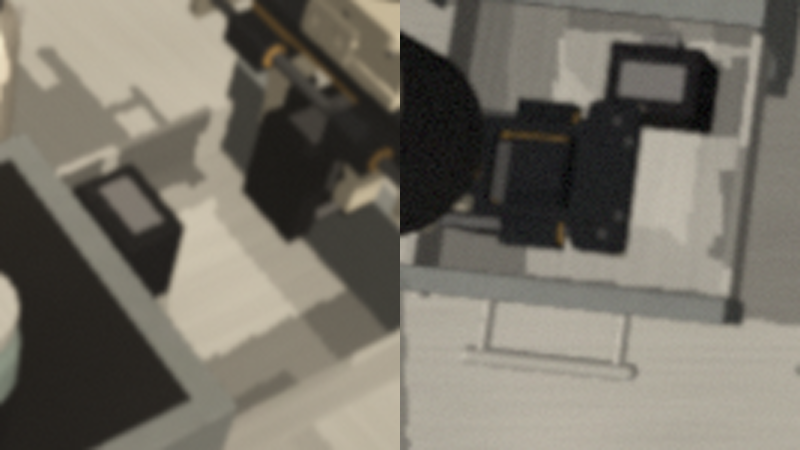

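The crops show the pack hanging over the free front and left part of the drawer, scene crop (290,190). The spare at (135,220) and the front panel are both clear. Lowering.

{"fn": "drive_tool", "kwargs": {"plan": [[[0.012, 0, 0], [0.3, 0, 0], 0.3], [[0.028, 0, 0], [0.3, 0, 0], 0.3], [[0.044, 0, 0], [0.3, 0, 0], 0.3], [[0.06, 0, 0], [0.3, 0, 0], 0.3], [[0.075, 0, 0], [0.3, 0, 0], 0.3], [[0.086, 0, 0], [0.3, 0, 0], 0.3], [[0.093, 0, 0], [0.3, 0, 0], 0.3], [[0.097, 0, 0], [0.3, 0, 0], 0.3], [[0.099, 0, 0], [0.3, 0, 0], 0.3], [[0.1, 0, 0], [0.3, 0, 0], 0.3], [[0.1, 0, 0], [0.3, 0, 0], 0.3]]}}

```text
clock: 16.52
tool_pos: [0.4906, 0.2966, 0.1455]
orientation: [2.3, 90.0, 176.5]
force: [-0.4, -0.4, -3.9]
opening: 0.0456
```

{"fn": "drive_tool", "kwargs": {"plan": [[[0.001, 0, 0], [0, 0, 0], 0.3], [[0.002, 0, 0], [0, 0, 0], 0.3], [[0.003, 0, 0], [0, 0, 0], 0.3], [[0.003, 0, 0], [0, 0, 0], 0.3]]}}

```text
clock: 16.85
tool_pos: [0.4905, 0.2966, 0.1424]
orientation: [-1.4, 90.0, 172.8]
force: [-0.3, 0.5, -4.2]
opening: 0.0459
```

{"fn": "drive_tool", "kwargs": {"plan": [[[0.0005, 0, 0], [0, 0, 0], 0.3], [[0.001, 0, 0], [0, 0, 0], 0.3], [[0.0015, 0, 0], [0, 0, 0], 0.3], [[0.002, 0, 0], [0, 0, 0], 0.3], [[0.002, 0, 0], [0, 0, 0], 0.3]]}}

```text
clock: 17.27
tool_pos: [0.4905, 0.2966, 0.1403]
orientation: [1.0, 90.0, 175.2]
force: [0.3, -0.0, -4.8]
opening: 0.0461
```

{"fn": "drive_tool", "kwargs": {"plan": [[[0.0005, 0, 0], [0, 0, 0], 0.3], [[0.001, 0, 0], [0, 0, 0], 0.3], [[0.0015, 0, 0], [0, 0, 0], 0.3], [[0.002, 0, 0], [0, 0, 0], 0.3], [[0.002, 0, 0], [0, 0, 0], 0.3]]}}

```text
clock: 17.68
tool_pos: [0.4914, 0.2965, 0.1402]
orientation: [-159.0, 89.9, 15.2]
force: [-0.9, -4.3, 9.0]
opening: 0.0458
```

Contact made: 9 N reaction, pack on the floor. Releasing slowly while holding the back finger still as the tab springs out.

{"fn": "drive_tool", "kwargs": {"plan": [[[0, 0, 0], [0, 0, 0], 0.52], [[0, -0.001, 0], [0, 0, 0], 0.54], [[0, -0.002, 0], [0, 0, 0], 0.56], [[0, -0.003, 0], [0, 0, 0], 0.58], [[0, -0.0035, 0], [0, 0, 0], 0.6], [[0, -0.004, 0], [0, 0, 0], 0.62], [[0, -0.004, 0], [0, 0, 0], 0.65], [[0, -0.004, 0], [0, 0, 0], 0.68], [[0, -0.004, 0], [0, 0, 0], 0.72], [[0, -0.004, 0], [0, 0, 0], 0.75], [[0, -0.004, 0], [0, 0, 0], 0.75], [[0, -0.004, 0], [0, 0, 0], 0.75]]}}

```text
clock: 18.68
tool_pos: [0.4919, 0.3006, 0.1403]
orientation: [-152.6, 89.9, 21.7]
force: [-0.1, 0.8, 0.2]
opening: 0.0658
```

Free. I'll go up and look.

{"fn": "drive_tool", "kwargs": {"plan": [[[-0.005, 0, 0], [0, 0, 0], 0.75], [[-0.015, 0, 0], [0, 0, 0], 0.75], [[-0.03, 0, 0], [0, 0, 0], 0.75], [[-0.05, 0, 0], [0, 0, 0], 0.75], [[-0.08, 0, 0], [0, 0, 0], 0.75], [[-0.12, 0, 0], [0, 0, 0], 0.75], [[-0.16, 0, 0], [0, 0, 0], 0.75], [[-0.16, -0.03, -0.02], [0, 0, 0], 0.5], [[-0.16, -0.06, -0.04], [0, 0, 0], 0.22], [[-0.16, -0.08, -0.08], [0, 0, 0], 0], [[-0.16, -0.08, -0.12], [0, 0, 0], 0], [[-0.16, -0.08, -0.13], [0, 0, 0], 0]]}}

```text
clock: 19.68
tool_pos: [0.6327, 0.3671, 0.2992]
orientation: [137.0, 89.9, -48.8]
force: [-1.6, 0.5, -2.0]
opening: 0.0379
```

Run:
```python
from h import *
a=snap('scene');b=snap('top')
w=np.zeros((450,800,3),np.uint8)
w[:,:400]=cv2.resize(a[230:380,340:473],(400,450),interpolation=cv2.INTER_CUBIC);w[:,400:]=cv2.resize(b[220:370,130:263],(400,450),interpolation=cv2.INTER_CUBIC)
cv2.imwrite('pics/z7.png',w)
R,p=rot();print(R.round(2),p)
# handle now
for c in('scene','top'):
  for r in ctrl.landmark_of(c,'drawer_handle')[:1]: X=at_z(c,r['pixel'],.166);print(c,r['confidence'],X,loc(np.zeros(2),-CY,X[:2]-CO))
h=loc(CO,CY,(-.051-.165-.045,0)); go([*h,.30],CY-90,'front hi');go([*h,.155],CY-90,'front lo');go([*h,.30],CY+180,'fh180')
```

```text
[[ 0.   -0.1  -0.99]
 [-0.   -0.99  0.1 ]
 [-1.    0.   -0.  ]] [0.63102502 0.36629111 0.29923153]
scene 0.62 [0.71042761 0.25591547 0.166     ] [0.10928019 0.00699473]
top 0.91 [0.38918544 0.29068474 0.166     ] [-0.21383111  0.00912246]
front hi shift [0.0003, 0.1089, 0.2782] rot [0.01, -0.08, 0.03]
front lo shift [0.1453, 0.109, 0.2784] rot [0.01, -0.08, 0.03]
fh180 shift [0.0003, 0.1089, 0.2782] rot [90.01, -0.04, 0.08]
```

View pics/z7.png

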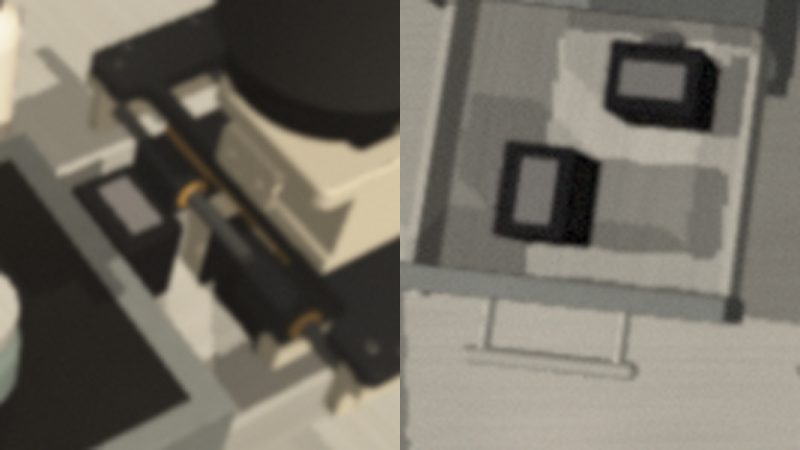

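Top crop: the placed pack stands upright at (545,195) and the spare is unmoved at (660,85), both well separated. My last shift carried the tool over the cabinet roof instead of the front, at z 0.30 and clear of everything. I'll now go in front of the handle with the fingers shut.

{"fn": "drive_tool", "kwargs": {"plan": [[[0, 0.01, 0.03], [0, 0, 0], 0], [[0, 0.025, 0.07], [0, 0, 0], 0], [[0, 0.04, 0.11], [0, 0, 0], 0], [[0, 0.055, 0.15], [0, 0, 0], 0], [[0, 0.07, 0.185], [0, 0, 0], 0], [[0, 0.085, 0.22], [0, 0, 0], 0], [[0, 0.1, 0.25], [0, 0, 0], 0], [[0, 0.109, 0.275], [0, 0, 0], 0], [[0.02, 0.109, 0.278], [0, 0, 0], 0], [[0.05, 0.109, 0.278], [0, 0, 0], 0], [[0.085, 0.109, 0.278], [0, 0, 0], 0], [[0.115, 0.109, 0.278], [0, 0, 0], 0], [[0.138, 0.109, 0.278], [0, 0, 0], 0], [[0.149, 0.109, 0.278], [0, 0, 0], 0], [[0.149, 0.109, 0.278], [0, 0, 0], 0]]}}

```text
clock: 21.13
tool_pos: [0.3402, 0.2846, 0.1498]
orientation: [87.9, 89.9, -97.9]
force: [-0.7, 0.3, -0.4]
opening: 0.0006
```

{"fn": "drive_tool", "kwargs": {"plan": [[[0, 0, -0.005], [0, 0, 0], 0], [[0, 0, -0.012], [0, 0, 0], 0], [[0, 0, -0.018], [0, 0, 0], 0], [[0, 0, -0.022], [0, 0, 0], 0], [[0, 0, -0.025], [0, 0, 0], 0], [[0, 0, -0.028], [0, 0, 0], 0], [[0, 0, -0.031], [0, 0, 0], 0], [[0, 0, -0.034], [0, 0, 0], 0], [[0, 0, -0.038], [0, 0, 0], 0], [[0, 0, -0.043], [0, 0, 0], 0], [[0, 0, -0.049], [0, 0, 0], 0], [[0, 0, -0.056], [0, 0, 0], 0], [[0, 0, -0.064], [0, 0, 0], 0], [[0, 0, -0.072], [0, 0, 0], 0], [[0, 0, -0.08], [0, 0, 0], 0], [[0, 0, -0.088], [0, 0, 0], 0], [[0, 0, -0.096], [0, 0, 0], 0], [[0, 0, -0.102], [0, 0, 0], 0], [[0, 0, -0.106], [0, 0, 0], 0], [[0, 0, -0.107], [0, 0, 0], 0]]}}

```text
clock: 22.8
tool_pos: [0.4476, 0.274, 0.1497]
orientation: [101.5, 89.9, -84.2]
force: [0.1, -0.3, 0.8]
opening: 0.0003
```

{"fn": "drive_tool", "kwargs": {"plan": [[[0, 0, -0.003], [0, 0, 0], 0], [[0, 0, -0.008], [0, 0, 0], 0], [[0, 0, -0.014], [0, 0, 0], 0], [[0, 0, -0.021], [0, 0, 0], 0], [[0, 0, -0.028], [0, 0, 0], 0], [[0, 0, -0.035], [0, 0, 0], 0], [[0, 0, -0.042], [0, 0, 0], 0], [[0, 0, -0.049], [0, 0, 0], 0], [[0, 0, -0.055], [0, 0, 0], 0], [[0, 0, -0.06], [0, 0, 0], 0], [[0, 0, -0.064], [0, 0, 0], 0], [[0, 0, -0.067], [0, 0, 0], 0], [[0, 0, -0.07], [0, 0, 0], 0], [[0, 0, -0.072], [0, 0, 0], 0], [[0, 0, -0.074], [0, 0, 0], 0], [[0, 0, -0.075], [0, 0, 0], 0]]}}

```text
clock: 24.13
tool_pos: [0.5224, 0.2665, 0.1497]
orientation: [99.9, 89.9, -85.9]
force: [-3.2, 0.3, -1.4]
opening: 0.0002
```

{"fn": "drive_tool", "kwargs": {"plan": [[[0, 0, -0.001], [0, 0, 0], 0], [[0, 0, -0.002], [0, 0, 0], 0], [[0, 0, -0.003], [0, 0, 0], 0], [[0, 0, -0.004], [0, 0, 0], 0], [[0, 0, -0.005], [0, 0, 0], 0], [[0, 0, -0.006], [0, 0, 0], 0], [[0, 0, -0.007], [0, 0, 0], 0], [[0, 0, -0.008], [0, 0, 0], 0]]}}

```text
clock: 24.8
tool_pos: [0.5304, 0.2656, 0.1497]
orientation: [99.7, 89.9, -86.0]
force: [-2.9, -1.8, -0.8]
opening: 0.0
```

{"fn": "drive_tool", "kwargs": {"plan": [[[0, 0, -0.001], [0, 0, 0], 0], [[0, 0, -0.002], [0, 0, 0], 0], [[0, 0, -0.003], [0, 0, 0], 0], [[0, 0, -0.004], [0, 0, 0], 0], [[0, 0, -0.004], [0, 0, 0], 0]]}}

```text
clock: 25.22
tool_pos: [0.5347, 0.2653, 0.1497]
orientation: [112.1, 89.9, -73.7]
force: [-1.0, -1.5, -0.6]
opening: 0.0007
```

{"fn": "drive_tool", "kwargs": {"plan": [[[0, 0, -0.001], [0, 0, 0], 0], [[0, 0, -0.002], [0, 0, 0], 0], [[0, 0, -0.002], [0, 0, 0], 0]]}}

```text
clock: 25.47
tool_pos: [0.5353, 0.2652, 0.1497]
orientation: [47.6, 89.8, -138.2]
force: [-10.1, 1.7, 2.8]
opening: 0.0005
```

{"fn": "drive_tool", "kwargs": {"plan": [[[0, 0, -0.002], [0, 0, 0], 0], [[0, 0, -0.003], [0, 0, 0], 0], [[0, 0, -0.003], [0, 0, 0], 0]]}}

```text
clock: 25.72
tool_pos: [0.5354, 0.2651, 0.1497]
orientation: [21.0, 89.6, -164.7]
force: [-18.7, 3.1, 8.4]
opening: 0.0005
```

It's against a hard stop, so the drawer is shut. Backing off and checking.

{"fn": "drive_tool", "kwargs": {"plan": [[[0, 0, 0.004], [0, 0, 0], 0], [[0, 0, 0.015], [0, 0, 0], 0], [[0, 0, 0.035], [0, 0, 0], 0], [[0, 0, 0.06], [0, 0, 0], 0], [[-0.03, 0, 0.09], [0, 0, 0], 0], [[-0.07, 0, 0.11], [0, 0, 0], 0], [[-0.11, 0, 0.12], [0, 0, 0], 0], [[-0.13, -0.03, 0.12], [0, 0, 0], 0], [[-0.13, -0.06, 0.12], [0, 0, 0], 0], [[-0.13, -0.07, 0.12], [0, 0, 0], 0], [[-0.13, -0.07, 0.12], [0, 0, 0], 0]]}}

```text
clock: 26.63
tool_pos: [0.4238, 0.3494, 0.2802]
orientation: [12.5, 89.7, -173.2]
force: [-0.0, -0.4, -0.7]
opening: 0.0004
```

Run:
```python
from h import *
a=snap('scene');b=snap('top')
w=np.zeros((300,800,3),np.uint8)
w[:,:400]=cv2.resize(a,(400,300),interpolation=cv2.INTER_AREA);w[:,400:]=cv2.resize(b,(400,300),interpolation=cv2.INTER_AREA)
w=np.vstack([w,np.zeros_like(w)]);w[300:,:400]=cv2.resize(a[210:390,320:560],(400,300));w[300:,400:]=cv2.resize(b[90:270,110:350],(400,300))
cv2.imwrite('pics/z8.png',w)
for c in('scene','top'):
  for r in ctrl.landmark_of(c,'drawer_handle')[:1]: X=at_z(c,r['pixel'],.166);print(c,r['confidence'],X,loc(np.zeros(2),-CY,X[:2]-CO))
for n in('wash_bottle','tee'):
    for r in ctrl.landmark_of('top',n)[:1]: print(n,r['confidence'],at_z('top',r['pixel'],0))
print(ctrl.get_obs()['force'],ctrl.get_obs()['clock'])
```

```text
scene 0.71 [0.55670551 0.26526141 0.166     ] [-0.04459944  0.00075824]
top 0.94 [0.55675613 0.27446083 0.166     ] [-0.04547873  0.00991568]
wash_bottle 0.66 [ 0.512024   -0.00065637  0.        ]
tee 0.6 [ 0.39920774 -0.13221651  0.        ]
[ 0.07644807 -0.96287066 -0.53801642] 26.9333
```

View pics/z8.png

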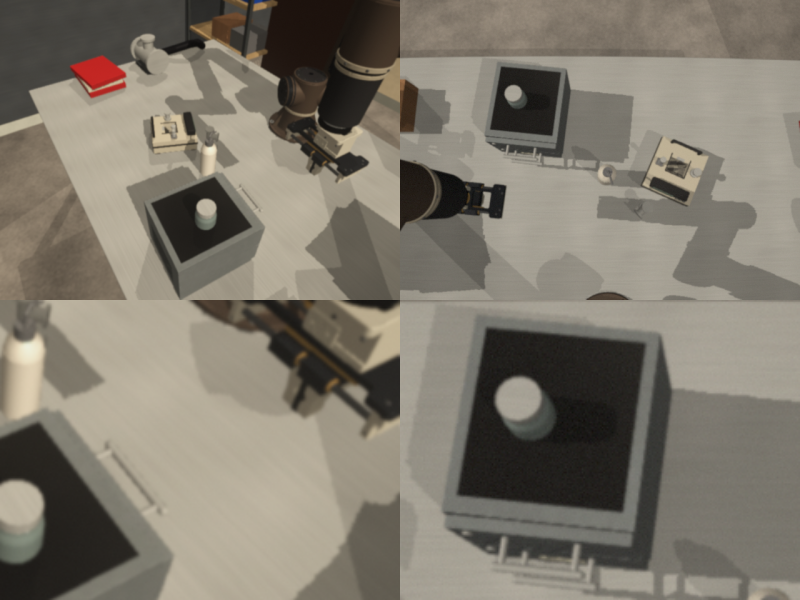

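The view shows the drawer flush, the jar, bottle and tee standing where they were, and the gripper clear. Handing in.

```bash
python3 -c "
from plant import ctrl
print(ctrl.close_job())"
```

```text
the job is handed in; nothing more can be done
None
```

The battery pack is out of the sampler and upright in the top drawer, the drawer is shut, and the job was handed in at about 27 s of the 72 s.

- **Sequence:** I opened the drawer first, then pressed the tab fully in (46 mm across the fingers) and lifted the pack straight up. I lowered it until it touched the drawer floor (about 9 N) and released it slowly.
- **Placing:** The picture after release showed both packs standing upright and well apart.
- **Drawer:** I pushed the handle until it met a hard stop at 19 N. The cameras then put the handle about 4 mm further in than where it started, so it began slightly ajar.
- **Disagreement:** The handle check put it 45 mm out from the cabinet's front, where 51 mm was expected. I put that down to error in my cabinet position.
- **Other things:** The bottle and tee measured within about 6 mm of their first positions, which is about what the detector scatters. In the last picture they and the jar were standing as before and the gripper was clear.
- **Slip:** After releasing the pack I moved the tool the wrong way, over the cabinet roof at 0.30 m. The jar's top is at 0.265 m, and nothing was touched.

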